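# File a plate edge on the bench hook with three forward strokes

## Robot

A 7-joint arm with a two-finger parallel gripper is mounted at the origin on a cart in front of the work surface, level with it; the furniture and walls round the work are solid. World frame = base frame: x ahead of the robot, y to its left, z up, the work surface at z = 0. Lengths are in mm, angles in rad, forces in N, time in s.
With the tool pointing down it reaches from about 400 to 875 mm from the base axis. Payload 4.4 kg.
Tool frame: the origin (TCP) lies between the finger pads; the fingertips stand 22 mm ahead of it and the grasp point (between the pads) lies 3 mm ahead of it; z points along the fingers, y is the line along which they close (so a half turn about z gives the same grasp; the last joint's range is limited). The gripper opens to 85 mm and grips with 20 to 120 N. Pads are 22 mm wide; open, the fingers measure 114 mm over their backs; the gripper's body (76 mm by 85 mm) begins 54 mm behind the grasp point. The pads swing forward as they close: fully open they stand 13 mm farther back than shut.
Start: joints at [-1.248, 0.628, 0.038, 1.517, -0.027, 0.996, -0.02], TCP at [246.379, 601.511, 227.313] pointing down, gripper open.
Joint ranges: [-3.06, 3.06], [-0.37, 2.12], [-1.25, 1.32], [0.18, 2.47], [-1.1, 4.24], [0.23, 1.98], [-2.94, 2.94]. Speed limits (rad/s): [2.57, 2.57, 3.14, 3.14, 3.14, 3.14, 3.14].

## Interface

Orientations are given as [roll, pitch, yaw] about the fixed x, y, z axes, in that order (R = Rz(yaw) Ry(pitch) Rx(roll)).
In Python, from cell import ctrl gives the robot as it stands.
- The arm moves only by the tool step_arm, never from a script. Its argument "plan" is a list of rows, each an object of numbers: "dx", "dy", "dz": the shift along the tool's x, y, z scaled (see below); "ax", "ay", "az": the turn, a rotation vector about the tool's x, y, z scaled (see below); "gripper": the opening, from 0 (shut) to 1 (fully open). A call has 1 to 20 rows; each row shifts and turns the commanded pose from where the row before left it, along the tool's axes as they then stand; what a row does not reach is not made up. The controller multiplies each number of a shift by 0.3 m and each number of a turn by 90 degrees. A row lasts 1/8 s, in which the tool goes at most 62.5 mm and 10.7 degrees, less where a joint would pass 70% of its speed; a pose out of reach is approached as far as the arm can. A call with a number of a shift or a turn outside -1 to 1 is refused whole. A call with a gripper value outside its range is refused whole. The fingers move at their own pace and stop on an object; the grip force is fixed at half the most. Time passes only in rows, so rows that do not move let the fingers close. It gives the time, the measured TCP pose, the force, the opening and the grip force at its end, in the units of the state.
- ctrl.read_state(): the state, without advancing time (a new reading comes with each control period).
- ctrl.get_image(name): name is "side" or "top" or "wrist"; returns a dict with "color" (384x512x3 uint8, red, green, blue), "range_z" (384x512 float32, mm along the optical axis (not along the pixel's ray), 0 where there is no reading), "fx", "fy", "cx", "cy" (pixels), "T" (4x4, takes a point from camera to world coordinates); the wrist camera has in their place "T_tool_cam" (4x4, takes a point from camera to tool coordinates, whose origin is the TCP and whose axes are the flange's). Camera axes: x right, y down, z forward; pixel columns grow to the right and rows downward; lengths in mm; the calibration is good to about 2 mm. A picture is of the moment at which its call begins: read the wrist's pose just before it.
- ctrl.finish_job(): hands the job in; it is judged then, once.
The state is a dict: "clock": time; "qpos": joint angles; "qd": joint speeds; "tau": joint torques, N m; "eef_pos": TCP position; "tool_rot": TCP orientation; "force": force on the tool from outside, world axes, zero at the start; "torque": the same for the moment, N m; "width": finger opening in mm; "gripper_force": force on a finger pad.
Only numpy, scipy, OpenCV 4.12 (cv2) and the standard library are available. Lean on these libraries where they do the work, as an engineer would, in place of code of your own. Each camera call takes 0.05 s, during which the arm holds its last target. There are 200 camera calls.

## Task

Take the block file by its wooden grip and run it three times over the upper edge of the metal plate in the bench hook: press steadily with about 6 N (never more than 12 N), push a full file stroke straight away from you towards the hook's stop, then lift the file clear of the plate before bringing it back, because the shoe that carries the plate runs free and must stay against its stop. Then lay the file down in the shallow wooden till, steel side down and lengthwise, and let go, leaving the other things where they are.

Things in the scene. Friction and masses are not known exactly. Their poses are not given: they have to be found in the camera images.
- block_file: block file: flat dark steel file 150 x 34 x 6 mm with a wooden grip rail 92 long x 22 wide x 49 high mm on top, whole thing 55 mm high, 0.25 kg. Origin at the centre of its underside (the filing face). x runs along its length, z up out of the grip; the two ends are alike, so either may go first. Grip it across the rail (22 mm, along y) from above, 30 to 45 mm above the underside.
- bench_hook: bench hook, fixed: plywood base 170 x 110 x 15 mm, origin at the centre of the underside. Its +x is the filing direction, away from the robot. A wooden shoe (54 x 88 mm, top 41 mm above the bench) runs free along x between two low rails and carries an upright aluminium plate. Hook, shoe and plate count as one thing for contact forces.
- hook_stop (a point): middle of the top of the dark wooden stop across the hook's far end (24 mm thick, top 39 mm above the bench); at the start the shoe stands against its near face
- shoe_mid (a point): middle of the shoe's top, 41 mm above the bench, moves with it, axes as the hook's. Straight above it is the middle of the plate's level upper edge (x = 25 mm in the hook's frame): plate 10 mm thick (x), 80 long (y), edge 68 to 92 mm above the bench. The height differs every time and is not measured: find it by touch. The plate stands on rubber and sinks about 1 mm for each 8 N
- shoe (a joint): how far the shoe has been dragged back from its stop towards the robot, m: 0 at the stop, at most 0.03; it moves back under about 0.4 N, so a file dragged back on the plate takes it along
- file_till: file till, fixed: open wooden tray 190 x 66 x 14 mm outside, walls and floor 5 mm, inside 180 x 56 mm; origin at the centre of the underside, x along its length. The file lies in it lengthwise, either way round.
- sanding_block: notched wooden sanding block, 35 x 80 x 36 mm, a bystander; origin at the centre of the underside
- tape_black: roll of black tape, 58 mm across, 19 high, a bystander; origin at the centre of the underside
- cork_block: cork block, 55 x 86 x 32 mm, a bystander; origin at the centre of the underside
- screwdriver: screwdriver with red handle, 208 mm long, a bystander; origin under its middle
- marker: blue and white marker pen, 135 mm long, 17 mm thick, lying between bench hook and file, a bystander; origin under its middle
- neck_block_1: drilled reddish wooden block, 66 x 42 x 36 mm, a bystander; origin at the centre of the underside

How it is judged (in metres and radians):
On the way, in this order (a step that is already met when the one before it is completed fails the run):
1. first stroke begins: the front part of the file is pressed on the plate's edge with 2.5 N or more, its middle 25 mm or more short of the edge, the file level and in line with the hook (contact force between block_file and bench_hook above 2.5 N and x of block_file in the frame of bench_hook below 0 m and angle between the x axis of block_file and the x axis of bench_hook, either way round below 0.2 rad and angle between block_file's own z axis and vertical below 0.12 rad and height (world z) of block_file above 0.06 m), for 0.05 s.
2. first stroke: the middle of the file passes over the edge, still pressed with 2.5 N or more (contact force between block_file and bench_hook above 2.5 N and x of block_file in the frame of bench_hook between 0.013 and 0.037 m and angle between the x axis of block_file and the x axis of bench_hook, either way round below 0.2 rad and angle between block_file's own z axis and vertical below 0.12 rad and height (world z) of block_file above 0.06 m), for 0.05 s.
3. first stroke ends: the rear part of the file is on the edge, its middle 25 mm or more past it, still pressed with 2.5 N or more (contact force between block_file and bench_hook above 2.5 N and x of block_file in the frame of bench_hook above 0.05 m and angle between the x axis of block_file and the x axis of bench_hook, either way round below 0.2 rad and angle between block_file's own z axis and vertical below 0.12 rad and height (world z) of block_file above 0.06 m), for 0.05 s.
4. second stroke begins: the front part of the file is pressed on the plate's edge with 2.5 N or more, its middle 25 mm or more short of the edge, the file level and in line with the hook (all of step 1), for 0.05 s.
5. second stroke: the middle of the file passes over the edge, still pressed with 2.5 N or more (all of step 2), for 0.05 s.
6. second stroke ends: the rear part of the file is on the edge, its middle 25 mm or more past it, still pressed with 2.5 N or more (all of step 3), for 0.05 s.
7. third stroke begins: the front part of the file is pressed on the plate's edge with 2.5 N or more, its middle 25 mm or more short of the edge, the file level and in line with the hook (all of step 4), for 0.05 s.
8. third stroke: the middle of the file passes over the edge, still pressed with 2.5 N or more (all of step 5), for 0.05 s.
9. third stroke ends: the rear part of the file is on the edge, its middle 25 mm or more past it, still pressed with 2.5 N or more (all of step 6), for 0.05 s.
At the end, for the whole second after the job is handed in: The file lies flat on the floor of the till, steel side down, lengthwise within 0.2 rad, its middle within 20 mm of the till's middle along and across, at rest; the shoe is within 4 mm of its stop (x of block_file in the frame of file_till between -0.02 and 0.02 m and y of block_file in the frame of file_till between -0.02 and 0.02 m and z of block_file in the frame of file_till below 0.008 m and angle between block_file's own z axis and vertical below 0.06 rad and angle between the x axis of block_file and the x axis of file_till, either way round below 0.2 rad and linear speed of block_file below 0.01 m/s and value of joint shoe below 0.004 m); the robot touches nothing.
It fails at once if the file presses on the plate or hook with more than 14 N (contact force between block_file and bench_hook above 14 N).
It fails at once if the shoe is dragged more than 4 mm back from its stop (value of joint shoe above 0.004 m).
It fails at once if fingers or arm press on the bench hook or plate with more than 5 N (contact force between any of the fingers, the arm and bench_hook above 5 N).
It fails at once if a bystander is moved more than 30 mm (distance of any of sanding_block, tape_black, cork_block, screwdriver, marker, neck_block_1 from where it was at the start of the episode above 0.03 m).
It also fails if it takes over 72 s, if anything falls off the work surface, if the arm or the gripper's body presses on something with over 40 N, if the wrist force passes 120 N, or if a joint passes its speed limit or range.

## Working session

There is one attempt and no reset: what is moved stays moved. The work goes in short steps, Python scripts to look and compute and a tool call to move; the robot and the scene stay as the last step left them, time stands still between calls to the robot, and variables do not carry over. Pictures are saved under pics/ and viewed, at most 10 in all, crops included, and the job is handed in when it is done.

Besides the shell and the picture viewer there is one more tool, called after "Emit:" by a JSON object that holds its "api" and its "payload", one argument or row to a line. step_arm: Moves the arm, as the interface text tells. Shifts and turns lie within -1 to 1; 1 stands for 0.3 m of shift or 90 degrees of turn. Its arguments: {"type":"object","properties":{"plan":{"type":"array"}},"required":["plan"]}

```bash
mkdir -p pics; cat > h.py <<'E'
import numpy as np, cv2
from cell import ctrl
def shot(n,f):
    im=ctrl.get_image(n); np.savez(f'pics/{f}.npz',**im); cv2.imwrite(f'pics/{f}.png',cv2.resize(im['color'][:,:,::-1],(800,600),interpolation=cv2.INTER_CUBIC)); return im
def cloud(im,T=None):
    z=im['range_z'].astype(float); v,u=np.mgrid[:z.shape[0],:z.shape[1]]
    P=np.stack([(u-im['cx'])/im['fx']*z,(v-im['cy'])/im['fy']*z,z,np.ones_like(z)],-1)
    return (P@(im['T'] if T is None else T).T)[...,:3]
E
python3 -c "
from h import *
print(ctrl.read_state())
for n in ('top','side'):
    im=shot(n,n+'0'); print(im['T'].round(3).tolist(),im['fx'])"
```

```text
{'clock': 0.0, 'qpos': array([-1.24777794,  0.62931725,  0.03844029,  1.51835053, -0.02700844,
        0.99628167, -0.02002008]), 'qd': array([ 0.0002223 ,  0.00055642, -0.00079714,  0.00037905, -0.00022238,
       -0.00148412, -0.00178404]), 'tau': array([-1.18146450e-03, -5.63382411e+01,  1.22660592e+00, -1.93435907e+01,
        1.12046339e-02,  1.04527056e-02, -1.48359140e-05]), 'eef_pos': array([246.14845684, 600.92667163, 226.41334979]), 'tool_rot': array([-3.13975373e+00,  1.42964564e-05,  2.75275136e+00]), 'force': array([-0.37845695, -0.32930113,  0.21739982]), 'torque': array([-0.02837737,  0.03821241, -0.00293146]), 'gripper_force': 0.0, 'width': 85.18801278638408}
[[-0.03, -0.985, 0.171, 335.747], [-0.999, 0.032, 0.006, 156.759], [-0.012, -0.171, -0.985, 1241.064], [0.0, 0.0, 0.0, 1.0]] 419.7435306248075
[[-0.915, -0.156, 0.371, 93.443], [-0.403, 0.336, -0.852, 1231.954], [0.008, -0.929, -0.37, 519.93], [0.0, 0.0, 0.0, 1.0]] 453.1990410638984
```

View pics/top0.png

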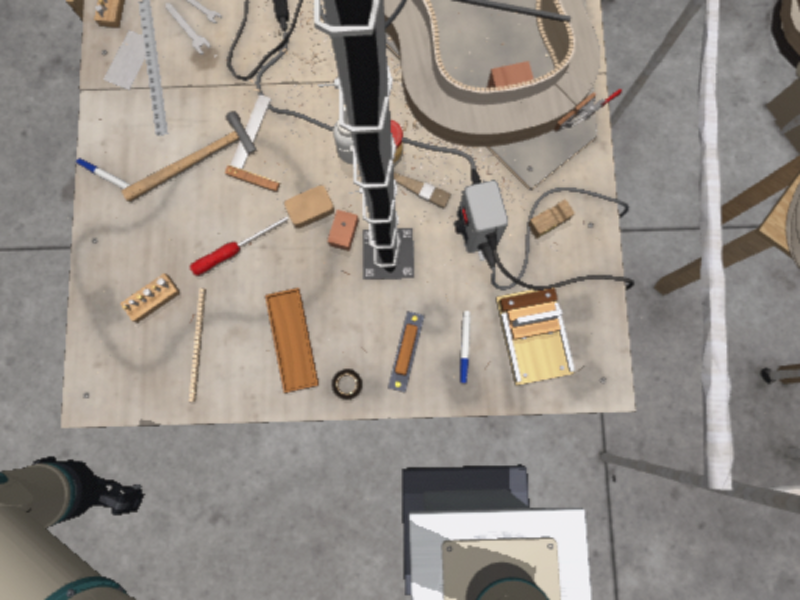

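View pics/side0.png

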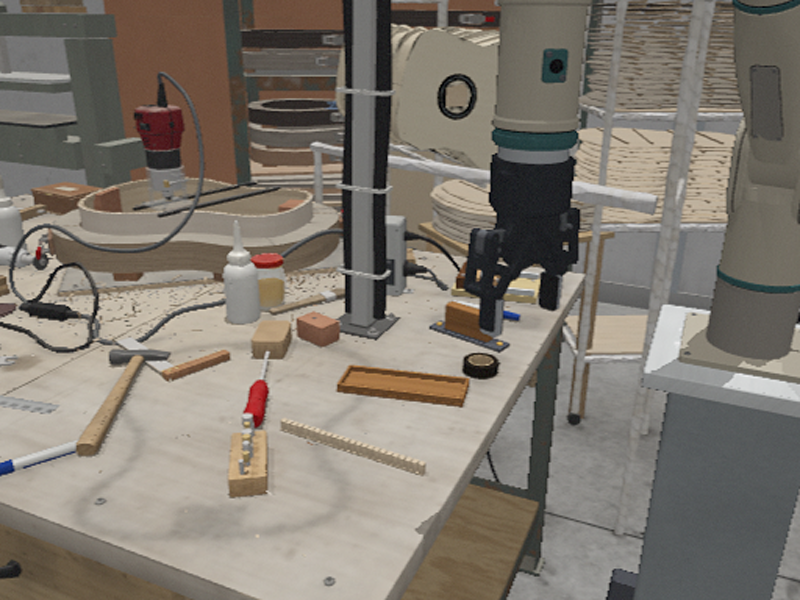

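Top view (800x600): file at (406,352), till at (291,340), hook at (535,337) with its dark stop at the far end, marker at (464,347), tape (347,384), post with base at (388,250). Next I fit rectangles in the depth cloud.

```bash
python3 -c "
from h import *
im=dict(np.load('pics/top0.npz')); P=cloud(im)
def box(n,u0,v0,u1,v1,lo,hi):
    s=P[int(v0*.64):int(v1*.64),int(u0*.64):int(u1*.64)].reshape(-1,3); s=s[(s[:,2]>lo)&(s[:,2]<hi)]
    (c,wh,a)=cv2.minAreaRect(s[:,:2].astype(np.float32)); print(n,len(s),np.round(c,1),np.round(wh,1),round(a,1),'z',np.percentile(s[:,2],[5,50,95]).round(1))
box('bench',420,300,455,390,-20,20)
box('file',383,305,430,395,3,80); box('file steel',383,305,430,395,3,15); box('rail',383,305,430,395,35,80)
box('till',255,280,325,398,4,40); box('tillfloor',255,280,325,398,2,8)
box('hook',490,280,580,392,8,120); box('hookbase',490,280,580,392,8,22); box('plate',490,280,580,392,55,120); box('shoe',490,280,580,392,30,50)
box('marker',455,305,475,388,6,40); box('tape',325,365,368,402,8,40)
box('post',360,225,415,280,5,60)
crop=im['color'][170:260,160:384,::-1]; cv2.imwrite('pics/c.png',cv2.resize(crop,(800,321),interpolation=cv2.INTER_CUBIC))
"
```

```text
bench 1301 [458.2  95.4] [ 66. 167.] 87.8 z [-3.6  0.7  4.7]
file 720 [450.6 153.8] [ 86.1 165.7] 87.9 z [ 3.4  7.7 57.8]
file steel 461 [450.6 153.8] [ 86.1 165.7] 87.9 z [3.2 5.9 9.9]
rail 249 [445.2 154.2] [21.5 91.3] 74.1 z [50.5 55.4 59.1]
till 1273 [478.5 374.2] [131.7 220.8] 89.3 z [ 4.3  6.9 15.9]
tillfloor 1373 [479.1 374.5] [132.5 222.7] 89.3 z [2.2 4.6 7.5]
hook 2344 [473.4 -93. ] [195.  168.1] 0.0 z [12.2 25.2 77.6]
hookbase 1096 [473.2 -95.6] [192.3 167.5] 1.4 z [10.8 15.7 20. ]
plate 164 [526.2 -78.6] [79.2 80.1] 8.2 z [59.8 88.8 94. ]
shoe 818 [488.1 -82.6] [190.  109.9] 12.1 z [32.1 40.5 45.1]
marker 241 [450.6  47.6] [ 26.5 132.5] 87.5 z [ 8.9 14.6 19. ]
tape 194 [386.7 265.8] [53.8 53. ] 42.7 z [14.1 18.3 22.4]
post 443 [638.9 183.6] [ 99.8 106.6] 89.1 z [ 5.2  7.6 20.8]
```

View pics/c.png

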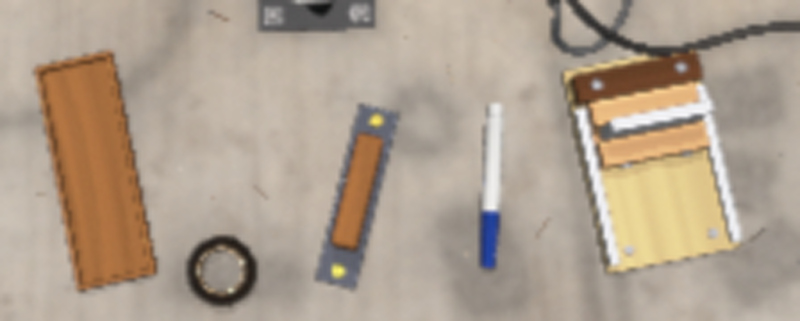

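Crop: till corners (36,68),(112,52),(157,274),(80,291); file steel corners (360,104),(400,112),(354,290),(315,281); hook base near corners (609,272),(740,241); stop front top edge (577,104)–(704,79). Now intersect these rays with known heights.

```bash
python3 -c "
from h import *
im=dict(np.load('pics/top0.npz')); T=im['T']
def ray(px,z):
    u=160+(px[0]+.5)/3.571-.5; v=170+(px[1]+.5)/3.571-.5
    d=T[:3,:3]@[(u-im['cx'])/im['fx'],(v-im['cy'])/im['fy'],1]; return (T[:3,3]+d*(z-T[2,3])/d[2])[:2]
for n,c,z in (('till',[(36,68),(112,52),(157,274),(80,291)],14),('file',[(360,104),(400,112),(354,290),(315,281)],6)):
    q=np.array([ray(p,z) for p in c]); l=(q[0]+q[1]-q[2]-q[3])/2
    print(n,q.mean(0).round(1),'len',np.linalg.norm(l).round(1),'w',np.linalg.norm(q[0]-q[1]).round(1),'ang',np.degrees(np.arctan2(l[1],l[0])).round(2))
a,b=[ray(p,15) for p in ((609,272),(740,241))]; c,d=[ray(p,39) for p in ((577,104),(704,79))]
m=(c+d)/2-(a+b)/2
print('hook near',a.round(1),b.round(1),'stop',c.round(1),d.round(1),'axis',np.degrees(np.arctan2(m[1],m[0])),'len',np.linalg.norm(m),'perp',[np.degrees(np.arctan2(*(w[::-1]))) +90 for w in (b-a,d-c)],'widths',np.linalg.norm(b-a),np.linalg.norm(d-c))
P=cloud(im)
s=P[180:255,310:380].reshape(-1,3)
# plate top
t=s[(s[:,2]>70)&(s[:,2]<110)]; print('plate',len(t),cv2.minAreaRect(t[:,:2].astype(np.float32)),np.percentile(t[:,2],[10,50,90]), t.mean(0))
"
```

```text
till [472.5 367.5] len 188.5 w 64.5 ang 11.09
file [445.1 153.1] len 151.1 w 33.9 ang -16.21
hook near [376.3 -48.5] [ 398. -156.] stop [511.  -26.8] [ 528.2 -130.7] axis 10.061349249662419 len 134.48994741970353 perp [np.float64(11.394368070753416), np.float64(9.395587175879726)] widths 109.74379600401464 105.32530704094975
plate 130 ((524.8218383789062, -78.64344787597656), (76.18375396728516, 80.07504272460938), 8.494926452636719) [74.34428091 89.75313375 93.38233025] [496.07101054 -80.48477028  87.84873347]
```

```bash
cat >> h.py <<'E'
from scipy.spatial.transform import Rotation as R
def to(p,yaw,n=1):
    s=ctrl.read_state(); r=R.from_euler('xyz',s['tool_rot']); w=R.from_euler('xyz',[180,0,yaw],degrees=True)
    d=r.inv().apply(np.array(p)-s['eef_pos']); t=(r.inv()*w).as_rotvec(degrees=True)
    d2=w.inv().apply(np.array(p)-s['eef_pos'])
    print('clock',s['clock'],'at',s['eef_pos'].round(1),np.degrees(s['tool_rot']).round(2),'F',s['force'].round(2),'w',round(s['width'],1))
    print('shift now mm',d.round(1),'per row',(d/300/n).round(4),'| after turn',(d2/300/n).round(4),'turn',t.round(2),'units',(t/90).round(4))
E
python3 -c "
from h import *
to([445.1,153.1,160],163.8,14)"
```

```text
clock 0.1 at [246.1 601.  226.5] [-179.9    -0.    157.73] F [ 0.11  0.18 -0.73] w 85.5
shift now mm [-353.9 -339.    67.1] per row [-0.0843 -0.0807  0.016 ] | after turn [-0.0752 -0.0892  0.0158] turn [-0.1  -0.01 -6.07] units [-0.0011 -0.0001 -0.0675]
```

Emit:
{"api": "step_arm", "payload": {
  "plan": [
    {"az": -0.0675, "gripper": 1},
    {"dx": -0.075, "dy": -0.089, "dz": 0.016},
    {"dx": -0.075, "dy": -0.089, "dz": 0.016},
    {"dx": -0.075, "dy": -0.089, "dz": 0.016},
    {"dx": -0.075, "dy": -0.089, "dz": 0.016},
    {"dx": -0.075, "dy": -0.089, "dz": 0.016},
    {"dx": -0.075, "dy": -0.089, "dz": 0.016},
    {"dx": -0.075, "dy": -0.089, "dz": 0.016},
    {"dx": -0.075, "dy": -0.089, "dz": 0.016},
    {"dx": -0.075, "dy": -0.089, "dz": 0.016},
    {"dx": -0.075, "dy": -0.089, "dz": 0.016},
    {"dx": -0.075, "dy": -0.089, "dz": 0.016},
    {"dx": -0.075, "dy": -0.089, "dz": 0.016},
    {"dx": -0.075, "dy": -0.089, "dz": 0.016},
    {"dx": -0.075, "dy": -0.089, "dz": 0.016},
    {"dx": 0}
  ]
}}

```text
invalid input
```

```bash
python3 -c "
from h import *
to([445.1,153.1,160],163.8,1)
im=shot('wrist','w1'); s=ctrl.read_state(); W=np.eye(4); W[:3,:3]=R.from_euler('xyz',s['tool_rot']).as_matrix(); W[:3,3]=s['eef_pos']
P=cloud(im,W@im['T_tool_cam']).reshape(-1,3); k=(im['range_z'].reshape(-1)>0)&(P[:,2]>48)&(P[:,2]<65)&(abs(P[:,0]-445)<90)&(abs(P[:,1]-153)<50)
print(k.sum(),cv2.minAreaRect(P[k,:2].astype(np.float32)),P[k].mean(0))"
```

```text
clock 0.1 at [246.1 601.  226.5] [-179.9    -0.    157.73] F [ 0.11  0.18 -0.73] w 85.5
shift now mm [-353.9 -339.    67.1] per row [-1.1797 -1.1298  0.2235] | after turn [-1.0535 -1.2487  0.2216] turn [-0.1  -0.01 -6.07] units [-0.0011 -0.0001 -0.0675]
0 ((0.0, 0.0), (0.0, 0.0), 0.0) [nan nan nan]<string>:6: RuntimeWarning: Mean of empty slice.
  ret = um.true_divide(
```

View pics/w1.png

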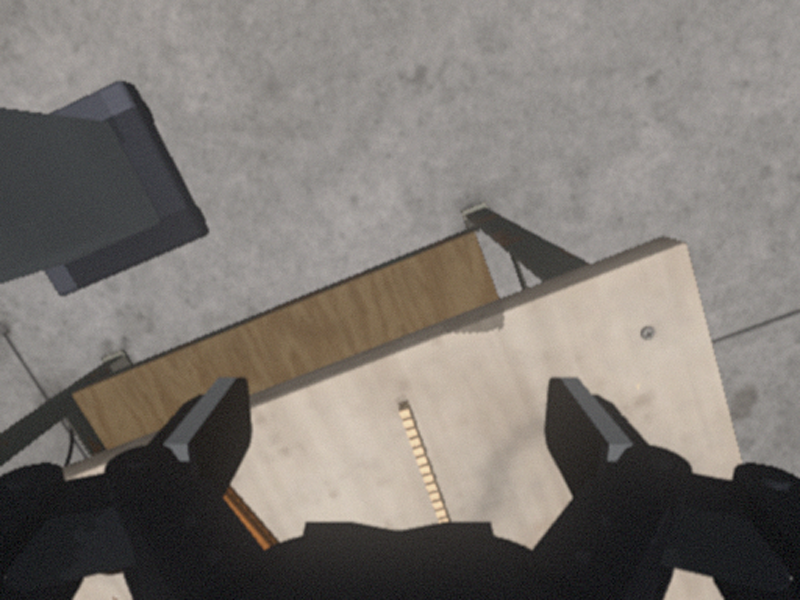

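The plan was refused, so the arm is still at the start (the wrist view shows the bench edge and the fingers at (210,430) and (600,430)). I'll give every key in each row.

Emit:
{"api": "step_arm", "payload": {
  "plan": [
    {"dx": 0, "dy": 0, "dz": 0, "ax": 0, "ay": 0, "az": -0.0675, "gripper": 1},
    {"dx": -0.075, "dy": -0.089, "dz": 0.016, "ax": 0, "ay": 0, "az": 0, "gripper": 1},
    {"dx": -0.075, "dy": -0.089, "dz": 0.016, "ax": 0, "ay": 0, "az": 0, "gripper": 1},
    {"dx": -0.075, "dy": -0.089, "dz": 0.016, "ax": 0, "ay": 0, "az": 0, "gripper": 1},
    {"dx": -0.075, "dy": -0.089, "dz": 0.016, "ax": 0, "ay": 0, "az": 0, "gripper": 1},
    {"dx": -0.075, "dy": -0.089, "dz": 0.016, "ax": 0, "ay": 0, "az": 0, "gripper": 1},
    {"dx": -0.075, "dy": -0.089, "dz": 0.016, "ax": 0, "ay": 0, "az": 0, "gripper": 1},
    {"dx": -0.075, "dy": -0.089, "dz": 0.016, "ax": 0, "ay": 0, "az": 0, "gripper": 1},
    {"dx": -0.075, "dy": -0.089, "dz": 0.016, "ax": 0, "ay": 0, "az": 0, "gripper": 1},
    {"dx": -0.075, "dy": -0.089, "dz": 0.016, "ax": 0, "ay": 0, "az": 0, "gripper": 1},
    {"dx": -0.075, "dy": -0.089, "dz": 0.016, "ax": 0, "ay": 0, "az": 0, "gripper": 1},
    {"dx": -0.075, "dy": -0.089, "dz": 0.016, "ax": 0, "ay": 0, "az": 0, "gripper": 1},
    {"dx": -0.075, "dy": -0.089, "dz": 0.016, "ax": 0, "ay": 0, "az": 0, "gripper": 1},
    {"dx": -0.075, "dy": -0.089, "dz": 0.016, "ax": 0, "ay": 0, "az": 0, "gripper": 1},
    {"dx": -0.075, "dy": -0.089, "dz": 0.016, "ax": 0, "ay": 0, "az": 0, "gripper": 1},
    {"dx": 0, "dy": 0, "dz": 0, "ax": 0, "ay": 0, "az": 0, "gripper": 1}
  ]
}}

```text
clock: 2.15
eef_pos: [445.3, 151.6, 159.7]
tool_rot: [-3.14, 0.0, 2.853]
force: [-0.8, 1.1, 0.3]
width: 85.1
gripper_force: 0.0
```

```bash
python3 -c "
from h import *
to([445.1,153.1,40],163.8,1)
s=ctrl.read_state(); im=shot('wrist','w2'); W=np.eye(4); W[:3,:3]=R.from_euler('xyz',s['tool_rot']).as_matrix(); W[:3,3]=s['eef_pos']
P=cloud(im,W@im['T_tool_cam']).reshape(-1,3); k0=(im['range_z'].reshape(-1)>0)&(abs(P[:,0]-445)<90)&(abs(P[:,1]-153)<50); k=k0&(P[:,2]>48)&(P[:,2]<65)
print(k.sum(),cv2.minAreaRect(P[k,:2].astype(np.float32)),P[k].mean(0))
k=k0&(P[:,2]>3)&(P[:,2]<10)
print(k.sum(),cv2.minAreaRect(P[k,:2].astype(np.float32)),P[k].mean(0))
"
```

```text
clock 2.15 at [445.3 151.6 159.7] [-179.9     0.    163.48] F [-0.77  1.13  0.31] w 85.1
shift now mm [  0.6   1.6 119.7] per row [0.0021 0.0052 0.3991] | after turn [0.002  0.0046 0.3991] turn [-0.1   0.   -0.32] units [-0.0011  0.     -0.0035]
2806 ((445.1717224121094, 156.25088500976562), (21.567907333374023, 90.97657012939453), 74.32081604003906) [442.87013925 157.05532016  55.0678    ]
2462 ((432.25244140625, 141.59097290039062), (75.50699615478516, 165.93399047851562), 72.2642593383789) [426.00042505 161.33604296   6.55524834]
```

View pics/w2.png

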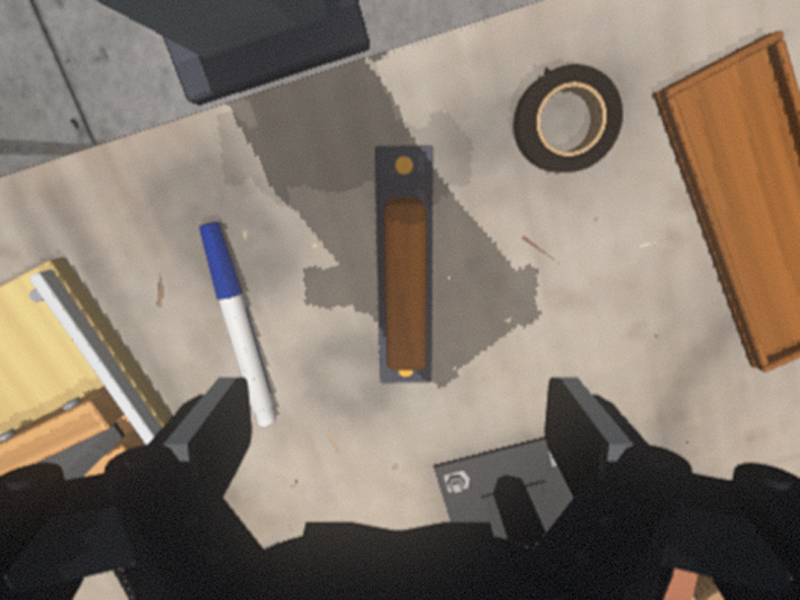

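Emit:
{"api": "step_arm", "payload": {
  "plan": [
    {"dx": 0.0033, "dy": 0.0098, "dz": 0.05, "ax": 0, "ay": 0, "az": -0.0035, "gripper": 1},
    {"dx": 0, "dy": 0, "dz": 0.05, "ax": 0, "ay": 0, "az": 0, "gripper": 1},
    {"dx": 0, "dy": 0, "dz": 0.05, "ax": 0, "ay": 0, "az": 0, "gripper": 1},
    {"dx": 0, "dy": 0, "dz": 0.05, "ax": 0, "ay": 0, "az": 0, "gripper": 1},
    {"dx": 0, "dy": 0, "dz": 0.05, "ax": 0, "ay": 0, "az": 0, "gripper": 1},
    {"dx": 0, "dy": 0, "dz": 0.05, "ax": 0, "ay": 0, "az": 0, "gripper": 1},
    {"dx": 0, "dy": 0, "dz": 0.05, "ax": 0, "ay": 0, "az": 0, "gripper": 1},
    {"dx": 0, "dy": 0, "dz": 0.049, "ax": 0, "ay": 0, "az": 0, "gripper": 1},
    {"dx": 0, "dy": 0, "dz": 0, "ax": 0, "ay": 0, "az": 0, "gripper": 1},
    {"dx": 0, "dy": 0, "dz": 0, "ax": 0, "ay": 0, "az": 0, "gripper": 0},
    {"dx": 0, "dy": 0, "dz": 0, "ax": 0, "ay": 0, "az": 0, "gripper": 0},
    {"dx": 0, "dy": 0, "dz": 0, "ax": 0, "ay": 0, "az": 0, "gripper": 0},
    {"dx": 0, "dy": 0, "dz": 0, "ax": 0, "ay": 0, "az": 0, "gripper": 0},
    {"dx": 0, "dy": 0, "dz": 0, "ax": 0, "ay": 0, "az": 0, "gripper": 0},
    {"dx": 0, "dy": 0, "dz": 0, "ax": 0, "ay": 0, "az": 0, "gripper": 0}
  ]
}}

```text
clock: 4.08
eef_pos: [444.5, 157.5, 40.9]
tool_rot: [3.142, 0.0, 2.864]
force: [-2.2, -2.0, 5.9]
width: 20.1
gripper_force: 58.7
```

Emit:
{"api": "step_arm", "payload": {
  "plan": [
    {"dx": 0, "dy": 0, "dz": -0.04, "ax": 0, "ay": 0, "az": 0, "gripper": 0},
    {"dx": 0, "dy": 0, "dz": -0.08, "ax": 0, "ay": 0, "az": 0, "gripper": 0},
    {"dx": 0, "dy": 0, "dz": -0.08, "ax": 0, "ay": 0, "az": 0, "gripper": 0},
    {"dx": 0, "dy": 0, "dz": -0.08, "ax": 0, "ay": 0, "az": 0, "gripper": 0},
    {"dx": 0, "dy": 0, "dz": -0.08, "ax": 0, "ay": 0, "az": 0, "gripper": 0},
    {"dx": 0, "dy": 0, "dz": -0.04, "ax": 0, "ay": 0, "az": 0, "gripper": 0},
    {"dx": 0, "dy": 0, "dz": 0, "ax": 0, "ay": 0, "az": 0, "gripper": 0},
    {"dx": 0, "dy": 0, "dz": 0, "ax": 0, "ay": 0, "az": 0, "gripper": 0},
    {"dx": 0, "dy": 0, "dz": 0, "ax": 0, "ay": 0, "az": 0, "gripper": 0}
  ]
}}

```text
clock: 5.2
eef_pos: [443.8, 157.6, 159.6]
tool_rot: [-3.14, -0.002, 2.864]
force: [-0.2, -0.4, -2.3]
width: 20.4
gripper_force: 59.5
```

```bash
python3 -c "
from h import *
c,s=np.cos(np.radians(10.1)),np.sin(np.radians(10.1))
x=-70
to([469.6+c*x,-87.5+s*x,155],190.1,8)
im=shot('wrist','w3')"
```

```text
clock 5.2 at [443.8 157.6 159.6] [-1.7993e+02 -9.0000e-02  1.6412e+02] F [-0.19 -0.45 -2.33] w 20.4
shift now mm [ -29.  -259.3    4.8] per row [-0.0121 -0.108   0.002 ] | after turn [ 0.0365 -0.1024  0.0019] turn [ -0.04  -0.1  -25.98] units [-0.0005 -0.0011 -0.2887]
```

View pics/w3.png

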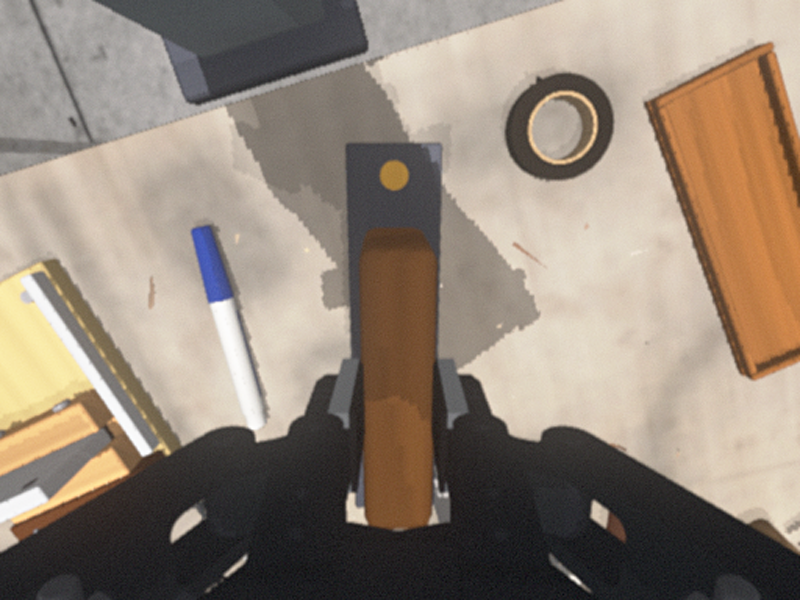

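Emit:
{"api": "step_arm", "payload": {
  "plan": [
    {"dx": 0, "dy": 0, "dz": 0, "ax": 0, "ay": 0, "az": -0.096, "gripper": 0},
    {"dx": 0, "dy": 0, "dz": 0, "ax": 0, "ay": 0, "az": -0.096, "gripper": 0},
    {"dx": 0, "dy": 0, "dz": 0, "ax": 0, "ay": 0, "az": -0.096, "gripper": 0},
    {"dx": 0.0123, "dy": -0.1024, "dz": 0.002, "ax": 0, "ay": 0, "az": 0, "gripper": 0},
    {"dx": 0.0123, "dy": -0.1024, "dz": 0.002, "ax": 0, "ay": 0, "az": 0, "gripper": 0},
    {"dx": 0.0123, "dy": -0.1024, "dz": 0.002, "ax": 0, "ay": 0, "az": 0, "gripper": 0},
    {"dx": 0.0123, "dy": -0.1024, "dz": 0.002, "ax": 0, "ay": 0, "az": 0, "gripper": 0},
    {"dx": 0.0123, "dy": -0.1024, "dz": 0.002, "ax": 0, "ay": 0, "az": 0, "gripper": 0},
    {"dx": 0.0123, "dy": -0.1024, "dz": 0.002, "ax": 0, "ay": 0, "az": 0, "gripper": 0},
    {"dx": 0.0123, "dy": -0.1024, "dz": 0.002, "ax": 0, "ay": 0, "az": 0, "gripper": 0},
    {"dx": 0.0123, "dy": -0.1024, "dz": 0.002, "ax": 0, "ay": 0, "az": 0, "gripper": 0},
    {"dx": 0, "dy": 0, "dz": 0, "ax": 0, "ay": 0, "az": 0, "gripper": 0},
    {"dx": 0, "dy": 0, "dz": 0, "ax": 0, "ay": 0, "az": 0, "gripper": 0},
    {"dx": 0, "dy": 0, "dz": 0, "ax": 0, "ay": 0, "az": 0, "gripper": 0}
  ]
}}

```text
clock: 7.0
eef_pos: [458.1, -88.2, 155.4]
tool_rot: [3.141, -0.0, -2.965]
force: [0.3, -0.2, -1.9]
width: 20.0
gripper_force: 59.5
```

```bash
python3 -c "
from h import *
c,s=np.cos(np.radians(10.1)),np.sin(np.radians(10.1))
x=-12
to([469.6+c*x,-87.5+s*x,135],190.1,1)
im=shot('wrist','w4'); im=shot('top','t4')
cr=im['color'][160:260,290:410,::-1]; a=cv2.resize(cr,(600,500),interpolation=cv2.INTER_CUBIC);cv2.imwrite('pics/t4.png',a)"
```

```text
clock 7.0 at [458.1 -88.2 155.4] [ 1.7996e+02 -2.0000e-02 -1.6986e+02] F [ 0.34 -0.16 -1.93] w 20.0
shift now mm [ 0.5 -1.4 20.4] per row [ 0.0018 -0.0045  0.0681] | after turn [ 0.0018 -0.0045  0.0681] turn [ 0.04 -0.02  0.04] units [ 0.0005 -0.0002  0.0005]
```

View pics/w4.png

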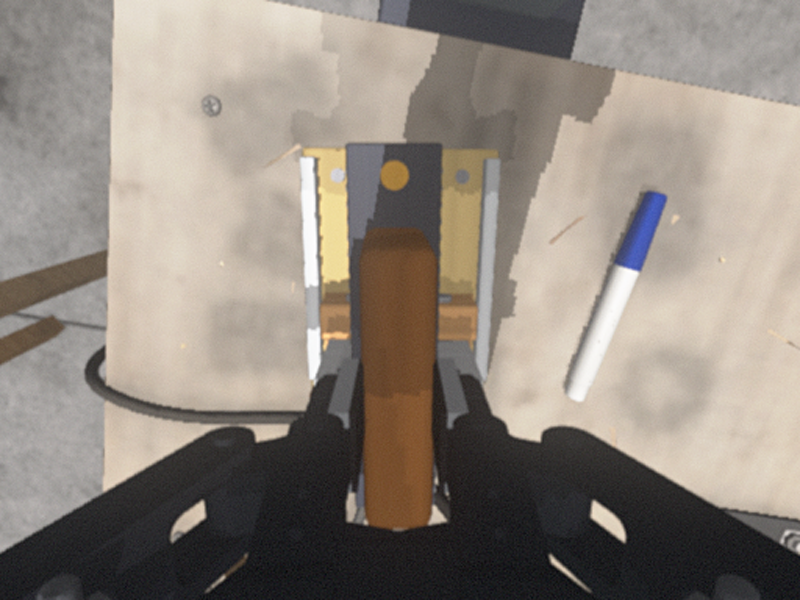

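```bash
python3 -c "
from h import *
im=dict(np.load('pics/top0.npz')); P=cloud(im)
print(P[196:207,332:361:3,2].round(0).astype(int))
s=P[190:210,325:365].reshape(-1,3); z=s[s[:,2]>60,2]; print(np.histogram(z,bins=np.arange(60,105,3)))
"
```

```text
[[  37   35   36   41   41   43   39   40   29   -3]
 [  40   42   39   43   44   41   42   38   28    4]
 [  43   38   43   41   42   41   40   40   89    0]
 [  40   43   41   43   40   41   39   94   88    4]
 [  38   44   38   40   43   90   89   90   94   89]
 [  44   42   38   92   90   93   92   95   94   -1]
 [  43   43   89   93   90   93   92 1241   76   -4]
 [1241 1241   92   94   91   92   85   67   25   -2]
 [1241   89   92   87   88   74   54   35   44   22]
 [  90   96   92   80   57   42   39   42   45   31]
 [  89   79   69   44   42   39   40   43   45   29]]
(array([ 2,  4,  3,  4,  6,  1,  4,  2,  6, 40, 45, 16,  0,  0]), array([ 60,  63,  66,  69,  72,  75,  78,  81,  84,  87,  90,  93,  96,
        99, 102]))
```

Emit:
{"api": "step_arm", "payload": {
  "plan": [
    {"dx": 0, "dy": -0.004, "dz": 0.02, "ax": 0, "ay": 0, "az": 0, "gripper": 0},
    {"dx": 0, "dy": 0, "dz": 0.02, "ax": 0, "ay": 0, "az": 0, "gripper": 0},
    {"dx": 0, "dy": 0, "dz": 0.015, "ax": 0, "ay": 0, "az": 0, "gripper": 0},
    {"dx": 0, "dy": 0, "dz": 0.008, "ax": 0, "ay": 0, "az": 0, "gripper": 0},
    {"dx": 0, "dy": 0, "dz": 0, "ax": 0, "ay": 0, "az": 0, "gripper": 0},
    {"dx": 0, "dy": 0, "dz": 0, "ax": 0, "ay": 0, "az": 0, "gripper": 0},
    {"dx": 0, "dy": 0, "dz": 0, "ax": 0, "ay": 0, "az": 0, "gripper": 0}
  ]
}}

```text
clock: 7.98
eef_pos: [458.5, -90.6, 136.9]
tool_rot: [-3.142, 0.0, -2.967]
force: [-0.1, 0.1, -3.0]
width: 20.3
gripper_force: 59.5
```

Emit:
{"api": "step_arm", "payload": {
  "plan": [
    {"dx": 0, "dy": 0, "dz": 0.0033, "ax": 0, "ay": 0, "az": 0, "gripper": 0},
    {"dx": 0, "dy": 0, "dz": 0, "ax": 0, "ay": 0, "az": 0, "gripper": 0}
  ]
}}

```text
clock: 8.22
eef_pos: [458.3, -90.6, 135.7]
tool_rot: [3.142, -0.0, -2.967]
force: [0.0, 0.4, -2.9]
width: 20.0
gripper_force: 59.5
```

Emit:
{"api": "step_arm", "payload": {
  "plan": [
    {"dx": 0, "dy": 0, "dz": 0.0033, "ax": 0, "ay": 0, "az": 0, "gripper": 0},
    {"dx": 0, "dy": 0, "dz": 0, "ax": 0, "ay": 0, "az": 0, "gripper": 0}
  ]
}}

```text
clock: 8.48
eef_pos: [458.3, -90.6, 134.6]
tool_rot: [3.142, -0.0, -2.966]
force: [-0.2, -0.1, -2.4]
width: 20.4
gripper_force: 59.5
```

Emit:
{"api": "step_arm", "payload": {
  "plan": [
    {"dx": 0, "dy": 0, "dz": 0.0033, "ax": 0, "ay": 0, "az": 0, "gripper": 0},
    {"dx": 0, "dy": 0, "dz": 0, "ax": 0, "ay": 0, "az": 0, "gripper": 0}
  ]
}}

```text
clock: 8.72
eef_pos: [458.3, -90.5, 133.6]
tool_rot: [3.141, -0.0, -2.966]
force: [0.3, -0.3, -2.2]
width: 20.2
gripper_force: 59.5
```

Emit:
{"api": "step_arm", "payload": {
  "plan": [
    {"dx": 0, "dy": 0, "dz": 0.0027, "ax": 0, "ay": 0, "az": 0, "gripper": 0},
    {"dx": 0, "dy": 0, "dz": 0, "ax": 0, "ay": 0, "az": 0, "gripper": 0}
  ]
}}

```text
clock: 8.98
eef_pos: [458.3, -90.5, 132.8]
tool_rot: [3.142, -0.0, -2.966]
force: [0.1, 0.8, -1.7]
width: 20.2
gripper_force: 59.5
```

Emit:
{"api": "step_arm", "payload": {
  "plan": [
    {"dx": 0, "dy": 0, "dz": 0.0027, "ax": 0, "ay": 0, "az": 0, "gripper": 0},
    {"dx": 0, "dy": 0, "dz": 0, "ax": 0, "ay": 0, "az": 0, "gripper": 0}
  ]
}}

```text
clock: 9.22
eef_pos: [458.3, -90.5, 132.1]
tool_rot: [3.142, -0.0, -2.967]
force: [-0.2, 0.3, -2.4]
width: 20.1
gripper_force: 59.5
```

Emit:
{"api": "step_arm", "payload": {
  "plan": [
    {"dx": 0, "dy": 0, "dz": 0.0027, "ax": 0, "ay": 0, "az": 0, "gripper": 0},
    {"dx": 0, "dy": 0, "dz": 0, "ax": 0, "ay": 0, "az": 0, "gripper": 0}
  ]
}}

```text
clock: 9.48
eef_pos: [458.4, -90.6, 131.3]
tool_rot: [3.142, -0.0, -2.967]
force: [0.2, 0.8, -2.1]
width: 20.4
gripper_force: 59.5
```

Emit:
{"api": "step_arm", "payload": {
  "plan": [
    {"dx": 0, "dy": 0, "dz": 0.0027, "ax": 0, "ay": 0, "az": 0, "gripper": 0},
    {"dx": 0, "dy": 0, "dz": 0, "ax": 0, "ay": 0, "az": 0, "gripper": 0}
  ]
}}

```text
clock: 9.72
eef_pos: [458.4, -90.6, 130.6]
tool_rot: [-3.142, -0.0, -2.966]
force: [-0.3, 0.2, 0.1]
width: 20.0
gripper_force: 59.9
```

Emit:
{"api": "step_arm", "payload": {
  "plan": [
    {"dx": 0, "dy": 0, "dz": 0.0017, "ax": 0, "ay": 0, "az": 0, "gripper": 0},
    {"dx": 0, "dy": 0, "dz": 0, "ax": 0, "ay": 0, "az": 0, "gripper": 0},
    {"dx": 0, "dy": 0, "dz": 0, "ax": 0, "ay": 0, "az": 0, "gripper": 0}
  ]
}}

```text
clock: 10.1
eef_pos: [458.3, -90.6, 130.1]
tool_rot: [-3.142, -0.0, -2.967]
force: [-1.5, -0.1, 3.4]
width: 19.8
gripper_force: 60.2
```

Emit:
{"api": "step_arm", "payload": {
  "plan": [
    {"dx": -0.0133, "dy": 0, "dz": 0, "ax": 0, "ay": 0, "az": 0, "gripper": 0},
    {"dx": -0.0133, "dy": 0, "dz": 0, "ax": 0, "ay": 0, "az": 0, "gripper": 0},
    {"dx": -0.0133, "dy": 0, "dz": 0, "ax": 0, "ay": 0, "az": 0, "gripper": 0}
  ]
}}

```text
clock: 10.48
eef_pos: [468.8, -88.8, 129.9]
tool_rot: [3.141, -0.003, -2.967]
force: [-4.7, 0.2, 6.7]
width: 20.2
gripper_force: 60.7
```

Emit:
{"api": "step_arm", "payload": {
  "plan": [
    {"dx": -0.0133, "dy": 0, "dz": -0.001, "ax": 0, "ay": 0, "az": 0, "gripper": 0},
    {"dx": -0.0133, "dy": 0, "dz": -0.0003, "ax": 0, "ay": 0, "az": 0, "gripper": 0},
    {"dx": -0.0133, "dy": 0, "dz": -0.0003, "ax": 0, "ay": 0, "az": 0, "gripper": 0}
  ]
}}

```text
clock: 10.85
eef_pos: [481.8, -86.5, 130.4]
tool_rot: [3.142, -0.001, -2.967]
force: [-3.0, -1.3, 3.4]
width: 19.8
gripper_force: 60.3
```

Emit:
{"api": "step_arm", "payload": {
  "plan": [
    {"dx": -0.0133, "dy": 0, "dz": 0, "ax": 0, "ay": 0, "az": 0, "gripper": 0},
    {"dx": -0.0133, "dy": 0, "dz": 0, "ax": 0, "ay": 0, "az": 0, "gripper": 0},
    {"dx": -0.0133, "dy": 0, "dz": 0, "ax": 0, "ay": 0, "az": 0, "gripper": 0},
    {"dx": -0.0133, "dy": 0, "dz": 0, "ax": 0, "ay": 0, "az": 0, "gripper": 0}
  ]
}}

```text
clock: 11.35
eef_pos: [498.0, -83.5, 130.4]
tool_rot: [3.141, 0.0, -2.966]
force: [-3.0, -0.7, 2.2]
width: 20.1
gripper_force: 60.1
```

Emit:
{"api": "step_arm", "payload": {
  "plan": [
    {"dx": -0.0133, "dy": 0, "dz": 0.0005, "ax": 0, "ay": 0, "az": 0, "gripper": 0},
    {"dx": -0.0133, "dy": 0, "dz": 0.0002, "ax": 0, "ay": 0, "az": 0, "gripper": 0},
    {"dx": -0.0133, "dy": 0, "dz": 0.0002, "ax": 0, "ay": 0, "az": 0, "gripper": 0},
    {"dx": -0.0133, "dy": 0, "dz": 0.0002, "ax": 0, "ay": 0, "az": 0, "gripper": 0}
  ]
}}

```text
clock: 11.85
eef_pos: [513.6, -80.8, 130.1]
tool_rot: [3.142, -0.0, -2.966]
force: [-2.0, -0.8, 2.6]
width: 20.1
gripper_force: 60.2
```

Emit:
{"api": "step_arm", "payload": {
  "plan": [
    {"dx": -0.0133, "dy": 0, "dz": 0.0004, "ax": 0, "ay": 0, "az": 0, "gripper": 0},
    {"dx": -0.0133, "dy": 0, "dz": 0.0002, "ax": 0, "ay": 0, "az": 0, "gripper": 0},
    {"dx": -0.0133, "dy": 0, "dz": 0.0002, "ax": 0, "ay": 0, "az": 0, "gripper": 0},
    {"dx": -0.0133, "dy": 0, "dz": 0.0002, "ax": 0, "ay": 0, "az": 0, "gripper": 0}
  ]
}}

```text
clock: 12.35
eef_pos: [529.4, -78.0, 129.8]
tool_rot: [3.142, -0.0, -2.967]
force: [-2.9, 0.4, 1.7]
width: 20.6
gripper_force: 60.1
```

Emit:
{"api": "step_arm", "payload": {
  "plan": [
    {"dx": -0.003, "dy": 0, "dz": -0.01, "ax": 0, "ay": 0, "az": 0, "gripper": 0},
    {"dx": 0, "dy": 0, "dz": -0.04, "ax": 0, "ay": 0, "az": 0, "gripper": 0},
    {"dx": 0, "dy": 0, "dz": 0, "ax": 0, "ay": 0, "az": 0, "gripper": 0},
    {"dx": 0.06, "dy": 0, "dz": 0, "ax": 0, "ay": 0, "az": 0, "gripper": 0},
    {"dx": 0.06, "dy": 0, "dz": 0, "ax": 0, "ay": 0, "az": 0, "gripper": 0},
    {"dx": 0.06, "dy": 0, "dz": 0, "ax": 0, "ay": 0, "az": 0, "gripper": 0},
    {"dx": 0.062, "dy": 0, "dz": 0, "ax": 0, "ay": 0, "az": 0, "gripper": 0},
    {"dx": 0, "dy": 0, "dz": 0.02, "ax": 0, "ay": 0, "az": 0, "gripper": 0},
    {"dx": 0, "dy": 0, "dz": 0.02, "ax": 0, "ay": 0, "az": 0, "gripper": 0},
    {"dx": 0, "dy": 0, "dz": 0, "ax": 0, "ay": 0, "az": 0, "gripper": 0},
    {"dx": 0, "dy": 0, "dz": 0, "ax": 0, "ay": 0, "az": 0, "gripper": 0}
  ]
}}

```text
clock: 13.72
eef_pos: [459.0, -90.3, 132.7]
tool_rot: [3.141, 0.0, -2.966]
force: [-0.1, 1.1, -2.5]
width: 20.4
gripper_force: 59.5
```

Emit:
{"api": "step_arm", "payload": {
  "plan": [
    {"dx": 0, "dy": 0, "dz": 0.003, "ax": 0, "ay": 0, "az": 0, "gripper": 0},
    {"dx": 0, "dy": 0, "dz": 0.003, "ax": 0, "ay": 0, "az": 0, "gripper": 0},
    {"dx": 0, "dy": 0, "dz": 0.0018, "ax": 0, "ay": 0, "az": 0, "gripper": 0},
    {"dx": 0, "dy": 0, "dz": 0, "ax": 0, "ay": 0, "az": 0, "gripper": 0},
    {"dx": 0, "dy": 0, "dz": 0, "ax": 0, "ay": 0, "az": 0, "gripper": 0}
  ]
}}

```text
clock: 14.35
eef_pos: [458.6, -90.6, 130.6]
tool_rot: [-3.142, 0.0, -2.966]
force: [0.1, 1.0, -1.1]
width: 20.0
gripper_force: 59.9
```

Emit:
{"api": "step_arm", "payload": {
  "plan": [
    {"dx": 0, "dy": 0, "dz": 0.002, "ax": 0, "ay": 0, "az": 0, "gripper": 0},
    {"dx": 0, "dy": 0, "dz": 0, "ax": 0, "ay": 0, "az": 0, "gripper": 0},
    {"dx": 0, "dy": 0, "dz": 0, "ax": 0, "ay": 0, "az": 0, "gripper": 0}
  ]
}}

```text
clock: 14.72
eef_pos: [458.5, -90.6, 130.0]
tool_rot: [-3.142, 0.0, -2.967]
force: [-1.5, -0.9, 3.1]
width: 19.9
gripper_force: 60.3
```

Emit:
{"api": "step_arm", "payload": {
  "plan": [
    {"dx": -0.0133, "dy": 0, "dz": -0.0004, "ax": 0, "ay": 0, "az": 0, "gripper": 0},
    {"dx": -0.0133, "dy": 0, "dz": -0.0005, "ax": 0, "ay": 0, "az": 0, "gripper": 0},
    {"dx": -0.0133, "dy": 0, "dz": -0.0004, "ax": 0, "ay": 0, "az": 0, "gripper": 0},
    {"dx": -0.0133, "dy": 0, "dz": 0, "ax": 0, "ay": 0, "az": 0, "gripper": 0},
    {"dx": -0.0133, "dy": 0, "dz": 0, "ax": 0, "ay": 0, "az": 0, "gripper": 0},
    {"dx": -0.0133, "dy": 0, "dz": 0, "ax": 0, "ay": 0, "az": 0, "gripper": 0}
  ]
}}

```text
clock: 15.48
eef_pos: [480.5, -86.8, 130.1]
tool_rot: [3.141, -0.004, -2.967]
force: [-5.0, -1.3, 5.8]
width: 20.4
gripper_force: 60.5
```

Emit:
{"api": "step_arm", "payload": {
  "plan": [
    {"dx": -0.0133, "dy": 0, "dz": -0.0006, "ax": 0, "ay": 0, "az": 0, "gripper": 0},
    {"dx": -0.0133, "dy": 0, "dz": 0, "ax": 0, "ay": 0, "az": 0, "gripper": 0},
    {"dx": -0.0133, "dy": 0, "dz": 0, "ax": 0, "ay": 0, "az": 0, "gripper": 0},
    {"dx": -0.0133, "dy": 0, "dz": 0, "ax": 0, "ay": 0, "az": 0, "gripper": 0}
  ]
}}

```text
clock: 15.98
eef_pos: [498.0, -83.5, 130.3]
tool_rot: [3.141, -0.0, -2.966]
force: [-3.7, -1.6, 3.0]
width: 20.1
gripper_force: 60.2
```

5.4 N at mid-edge; continue to the end of the stroke.

Emit:
{"api": "step_arm", "payload": {
  "plan": [
    {"dx": -0.0133, "dy": 0, "dz": 0.0003, "ax": 0, "ay": 0, "az": 0, "gripper": 0},
    {"dx": -0.0133, "dy": 0, "dz": 0.0003, "ax": 0, "ay": 0, "az": 0, "gripper": 0},
    {"dx": -0.0133, "dy": 0, "dz": 0.0003, "ax": 0, "ay": 0, "az": 0, "gripper": 0},
    {"dx": -0.0133, "dy": 0, "dz": 0.0003, "ax": 0, "ay": 0, "az": 0, "gripper": 0}
  ]
}}

```text
clock: 16.48
eef_pos: [513.7, -80.8, 130.1]
tool_rot: [3.142, -0.0, -2.966]
force: [-2.1, -0.4, 1.7]
width: 20.3
gripper_force: 60.2
```

Emit:
{"api": "step_arm", "payload": {
  "plan": [
    {"dx": -0.0133, "dy": 0, "dz": 0.0003, "ax": 0, "ay": 0, "az": 0, "gripper": 0},
    {"dx": -0.0133, "dy": 0, "dz": 0.0003, "ax": 0, "ay": 0, "az": 0, "gripper": 0},
    {"dx": -0.0133, "dy": 0, "dz": 0.0003, "ax": 0, "ay": 0, "az": 0, "gripper": 0},
    {"dx": -0.0133, "dy": 0, "dz": 0.0003, "ax": 0, "ay": 0, "az": 0, "gripper": 0}
  ]
}}

```text
clock: 16.98
eef_pos: [529.5, -78.0, 129.7]
tool_rot: [3.142, -0.0, -2.967]
force: [-1.0, -0.2, 3.2]
width: 20.2
gripper_force: 60.2
```

Emit:
{"api": "step_arm", "payload": {
  "plan": [
    {"dx": -0.003, "dy": 0, "dz": -0.01, "ax": 0, "ay": 0, "az": 0, "gripper": 0},
    {"dx": 0, "dy": 0, "dz": -0.04, "ax": 0, "ay": 0, "az": 0, "gripper": 0},
    {"dx": 0, "dy": 0, "dz": 0, "ax": 0, "ay": 0, "az": 0, "gripper": 0},
    {"dx": 0.06, "dy": 0, "dz": 0, "ax": 0, "ay": 0, "az": 0, "gripper": 0},
    {"dx": 0.06, "dy": 0, "dz": 0, "ax": 0, "ay": 0, "az": 0, "gripper": 0},
    {"dx": 0.06, "dy": 0, "dz": 0, "ax": 0, "ay": 0, "az": 0, "gripper": 0},
    {"dx": 0.062, "dy": 0, "dz": 0, "ax": 0, "ay": 0, "az": 0, "gripper": 0},
    {"dx": 0, "dy": 0, "dz": 0.02, "ax": 0, "ay": 0, "az": 0, "gripper": 0},
    {"dx": 0, "dy": 0, "dz": 0.02, "ax": 0, "ay": 0, "az": 0, "gripper": 0},
    {"dx": 0, "dy": 0, "dz": 0, "ax": 0, "ay": 0, "az": 0, "gripper": 0},
    {"dx": 0, "dy": 0, "dz": 0.003, "ax": 0, "ay": 0, "az": 0, "gripper": 0},
    {"dx": 0, "dy": 0, "dz": 0.003, "ax": 0, "ay": 0, "az": 0, "gripper": 0},
    {"dx": 0, "dy": 0, "dz": 0.0018, "ax": 0, "ay": 0, "az": 0, "gripper": 0},
    {"dx": 0, "dy": 0, "dz": 0, "ax": 0, "ay": 0, "az": 0, "gripper": 0},
    {"dx": 0, "dy": 0, "dz": 0, "ax": 0, "ay": 0, "az": 0, "gripper": 0}
  ]
}}

```text
clock: 18.85
eef_pos: [458.9, -90.5, 130.6]
tool_rot: [-3.142, 0.001, -2.966]
force: [-1.5, 0.3, 0.6]
width: 20.3
gripper_force: 59.9
```

Emit:
{"api": "step_arm", "payload": {
  "plan": [
    {"dx": 0, "dy": 0, "dz": 0.0018, "ax": 0, "ay": 0, "az": 0, "gripper": 0},
    {"dx": 0, "dy": 0, "dz": 0, "ax": 0, "ay": 0, "az": 0, "gripper": 0},
    {"dx": 0, "dy": 0, "dz": 0, "ax": 0, "ay": 0, "az": 0, "gripper": 0}
  ]
}}

```text
clock: 19.23
eef_pos: [458.7, -90.5, 130.0]
tool_rot: [-3.142, 0.0, -2.966]
force: [-0.9, 0.3, 3.7]
width: 20.2
gripper_force: 60.2
```

Emit:
{"api": "step_arm", "payload": {
  "plan": [
    {"dx": -0.0133, "dy": 0, "dz": -0.0006, "ax": 0, "ay": 0, "az": 0, "gripper": 0},
    {"dx": -0.0133, "dy": 0, "dz": -0.0006, "ax": 0, "ay": 0, "az": 0, "gripper": 0},
    {"dx": -0.0133, "dy": 0, "dz": -0.0005, "ax": 0, "ay": 0, "az": 0, "gripper": 0},
    {"dx": -0.0133, "dy": 0, "dz": 0, "ax": 0, "ay": 0, "az": 0, "gripper": 0},
    {"dx": -0.0133, "dy": 0, "dz": 0, "ax": 0, "ay": 0, "az": 0, "gripper": 0},
    {"dx": -0.0133, "dy": 0, "dz": 0, "ax": 0, "ay": 0, "az": 0, "gripper": 0}
  ]
}}

```text
clock: 19.98
eef_pos: [480.3, -86.9, 130.1]
tool_rot: [3.141, -0.004, -2.967]
force: [-4.9, -0.3, 5.2]
width: 20.3
gripper_force: 60.5
```

Emit:
{"api": "step_arm", "payload": {
  "plan": [
    {"dx": -0.0133, "dy": 0, "dz": -0.0002, "ax": 0, "ay": 0, "az": 0, "gripper": 0},
    {"dx": -0.0133, "dy": 0, "dz": 0, "ax": 0, "ay": 0, "az": 0, "gripper": 0},
    {"dx": -0.0133, "dy": 0, "dz": 0, "ax": 0, "ay": 0, "az": 0, "gripper": 0},
    {"dx": -0.0133, "dy": 0, "dz": 0, "ax": 0, "ay": 0, "az": 0, "gripper": 0}
  ]
}}

```text
clock: 20.48
eef_pos: [498.0, -83.6, 130.3]
tool_rot: [3.142, -0.0, -2.966]
force: [-2.8, -0.4, 2.9]
width: 20.2
gripper_force: 60.2
```

Emit:
{"api": "step_arm", "payload": {
  "plan": [
    {"dx": -0.0133, "dy": 0, "dz": 0.0003, "ax": 0, "ay": 0, "az": 0, "gripper": 0},
    {"dx": -0.0133, "dy": 0, "dz": 0.0003, "ax": 0, "ay": 0, "az": 0, "gripper": 0},
    {"dx": -0.0133, "dy": 0, "dz": 0.0003, "ax": 0, "ay": 0, "az": 0, "gripper": 0},
    {"dx": -0.0133, "dy": 0, "dz": 0.0003, "ax": 0, "ay": 0, "az": 0, "gripper": 0}
  ]
}}

```text
clock: 20.98
eef_pos: [513.8, -80.7, 130.0]
tool_rot: [3.142, -0.0, -2.967]
force: [-2.9, -0.3, 3.3]
width: 20.1
gripper_force: 60.2
```

Emit:
{"api": "step_arm", "payload": {
  "plan": [
    {"dx": -0.0133, "dy": 0, "dz": 0.0003, "ax": 0, "ay": 0, "az": 0, "gripper": 0},
    {"dx": -0.0133, "dy": 0, "dz": 0.0003, "ax": 0, "ay": 0, "az": 0, "gripper": 0},
    {"dx": -0.0133, "dy": 0, "dz": 0.0003, "ax": 0, "ay": 0, "az": 0, "gripper": 0},
    {"dx": -0.0133, "dy": 0, "dz": 0.0003, "ax": 0, "ay": 0, "az": 0, "gripper": 0}
  ]
}}

```text
clock: 21.48
eef_pos: [529.6, -78.0, 129.7]
tool_rot: [3.142, -0.0, -2.967]
force: [-2.5, -0.5, 2.5]
width: 20.1
gripper_force: 60.2
```

Emit:
{"api": "step_arm", "payload": {
  "plan": [
    {"dx": -0.003, "dy": 0, "dz": -0.01, "ax": 0, "ay": 0, "az": 0, "gripper": 0},
    {"dx": 0, "dy": 0, "dz": -0.04, "ax": 0, "ay": 0, "az": 0, "gripper": 0},
    {"dx": 0, "dy": 0, "dz": -0.04, "ax": 0, "ay": 0, "az": 0, "gripper": 0},
    {"dx": 0, "dy": 0, "dz": 0, "ax": 0, "ay": 0, "az": 0, "gripper": 0},
    {"dx": 0.04, "dy": 0, "dz": 0, "ax": 0, "ay": 0, "az": 0, "gripper": 0},
    {"dx": 0.08, "dy": 0, "dz": 0, "ax": 0, "ay": 0, "az": 0, "gripper": 0},
    {"dx": 0.08, "dy": 0, "dz": 0, "ax": 0, "ay": 0, "az": 0, "gripper": 0},
    {"dx": 0, "dy": 0, "dz": 0, "ax": 0, "ay": 0, "az": 0, "gripper": 0},
    {"dx": 0, "dy": 0, "dz": 0, "ax": 0, "ay": 0, "az": 0, "gripper": 0}
  ]
}}

```text
clock: 22.6
eef_pos: [471.5, -88.3, 156.8]
tool_rot: [-3.142, 0.001, -2.967]
force: [-0.4, -0.7, -2.2]
width: 20.1
gripper_force: 59.5
```

```bash
python3 -c "
from h import *
to([472.5,367.5,150],191.1,14)"
```

```text
clock 22.6 at [471.5 -88.3 156.8] [-1.8000e+02  5.0000e-02 -1.6998e+02] F [-0.37 -0.67 -2.24] w 20.1
shift now mm [-80.4 448.7   6.8] per row [-0.0191  0.1068  0.0016] | after turn [-0.0211  0.1064  0.0016] turn [-0.    0.05 -1.08] units [-0.      0.0005 -0.012 ]
```

Emit:
{"api": "step_arm", "payload": {
  "plan": [
    {"dx": 0, "dy": 0, "dz": 0, "ax": 0, "ay": 0, "az": -0.012, "gripper": 0},
    {"dx": -0.0211, "dy": 0.1064, "dz": 0.0016, "ax": 0, "ay": 0, "az": 0, "gripper": 0},
    {"dx": -0.0211, "dy": 0.1064, "dz": 0.0016, "ax": 0, "ay": 0, "az": 0, "gripper": 0},
    {"dx": -0.0211, "dy": 0.1064, "dz": 0.0016, "ax": 0, "ay": 0, "az": 0, "gripper": 0},
    {"dx": -0.0211, "dy": 0.1064, "dz": 0.0016, "ax": 0, "ay": 0, "az": 0, "gripper": 0},
    {"dx": -0.0211, "dy": 0.1064, "dz": 0.0016, "ax": 0, "ay": 0, "az": 0, "gripper": 0},
    {"dx": -0.0211, "dy": 0.1064, "dz": 0.0016, "ax": 0, "ay": 0, "az": 0, "gripper": 0},
    {"dx": -0.0211, "dy": 0.1064, "dz": 0.0016, "ax": 0, "ay": 0, "az": 0, "gripper": 0},
    {"dx": -0.0211, "dy": 0.1064, "dz": 0.0016, "ax": 0, "ay": 0, "az": 0, "gripper": 0},
    {"dx": -0.0211, "dy": 0.1064, "dz": 0.0016, "ax": 0, "ay": 0, "az": 0, "gripper": 0},
    {"dx": -0.0211, "dy": 0.1064, "dz": 0.0016, "ax": 0, "ay": 0, "az": 0, "gripper": 0},
    {"dx": -0.0211, "dy": 0.1064, "dz": 0.0016, "ax": 0, "ay": 0, "az": 0, "gripper": 0},
    {"dx": -0.0211, "dy": 0.1064, "dz": 0.0016, "ax": 0, "ay": 0, "az": 0, "gripper": 0},
    {"dx": -0.0211, "dy": 0.1064, "dz": 0.0016, "ax": 0, "ay": 0, "az": 0, "gripper": 0},
    {"dx": -0.0211, "dy": 0.1064, "dz": 0.0016, "ax": 0, "ay": 0, "az": 0, "gripper": 0},
    {"dx": 0, "dy": 0, "dz": 0, "ax": 0, "ay": 0, "az": 0, "gripper": 0},
    {"dx": 0, "dy": 0, "dz": 0.05, "ax": 0, "ay": 0, "az": 0, "gripper": 0},
    {"dx": 0, "dy": 0, "dz": 0.05, "ax": 0, "ay": 0, "az": 0, "gripper": 0},
    {"dx": 0, "dy": 0, "dz": 0, "ax": 0, "ay": 0, "az": 0, "gripper": 0},
    {"dx": 0, "dy": 0, "dz": 0, "ax": 0, "ay": 0, "az": 0, "gripper": 0}
  ]
}}

```text
clock: 25.1
eef_pos: [472.2, 366.8, 119.8]
tool_rot: [-3.141, -0.0, -2.948]
force: [0.1, -0.0, -2.6]
width: 20.5
gripper_force: 59.5
```

```bash
python3 -c "
from h import *
to([472.5,367.5,60],191.1,1)
im=shot('wrist','w5')"
```

```text
clock 25.1 at [472.2 366.8 119.8] [-1.7999e+02 -2.0000e-02 -1.6893e+02] F [ 0.07 -0.02 -2.56] w 20.5
shift now mm [-0.5  0.6 59.8] per row [-0.0015  0.002   0.1993] | after turn [-0.0015  0.002   0.1993] turn [-0.01 -0.02 -0.03] units [-0.0001 -0.0002 -0.0003]
```

View pics/w5.png

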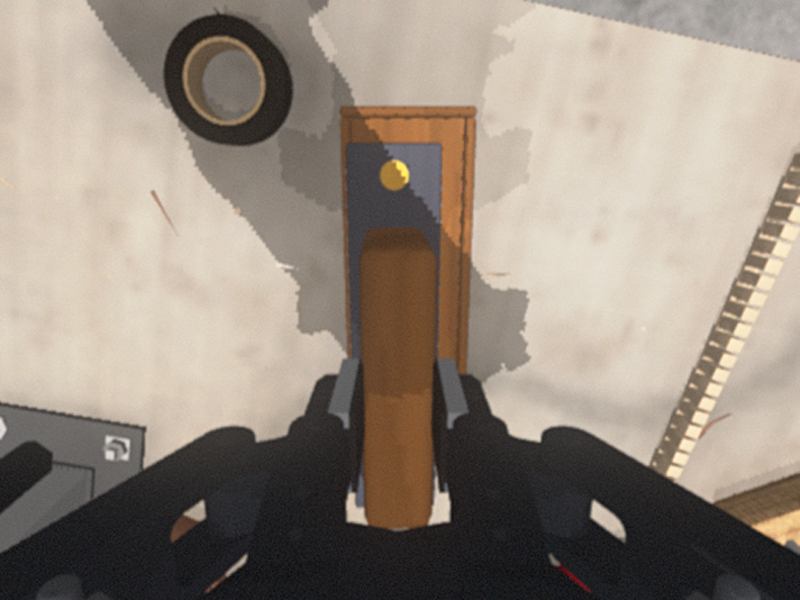

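The file is centred at column 394 and the till at about column 408, so there is a sideways offset to work out before lowering.

```bash
python3 -c "
from h import *
im=dict(np.load('pics/w5.npz')); T=im['T_tool_cam']; print(T.round(3))
def pt(px,zt):
    u=px[0]*.64;v=px[1]*.64
    d=T[:3,:3]@[(u-im['cx'])/im['fx'],(v-im['cy'])/im['fy'],1]; return (T[:3,3]+d*(zt-T[2,3])/d[2]).round(1)
for p in ((342,108),(475,108),(347,350),(467,350)): print('till',pt(p,119.8-14))
for p in ((347,143),(441,143),(349,350),(437,350)): print('file',pt(p,41-6))
P=cloud(im,T); print('till depth z', P[74,230:300:10,2].round(0), 'steel',P[105,235:275:8,2].round(0))
"
```

```text
[[ 1.00000e-03 -9.63000e-01 -2.69000e-01  6.75720e+01]
 [ 1.00000e+00  1.00000e-03  0.00000e+00  3.79000e-01]
 [ 0.00000e+00 -2.69000e-01  9.63000e-01 -1.47045e+02]
 [ 0.00000e+00  0.00000e+00  0.00000e+00  1.00000e+00]]
till [ 91.5 -26.2 105.8]
till [ 91.6  37.4 105.8]
till [-32.2 -27.1 105.8]
till [-32.1  38.4 105.8]
file [ 73.3 -17.3  35. ]
file [73.4 15.6 35. ]
file [ -4.3 -18.6  35. ]
file [-4.2 16.  35. ]
till depth z [105. 105. 104. 105. 107. 105. 106.] steel [34. 35. 32. 34. 35.]
```

Emit:
{"api": "step_arm", "payload": {
  "plan": [
    {"dx": -0.005, "dy": 0.02, "dz": 0, "ax": 0, "ay": 0, "az": 0, "gripper": 0},
    {"dx": 0, "dy": 0, "dz": 0.05, "ax": 0, "ay": 0, "az": 0, "gripper": 0},
    {"dx": 0, "dy": 0, "dz": 0.05, "ax": 0, "ay": 0, "az": 0, "gripper": 0},
    {"dx": 0, "dy": 0, "dz": 0.05, "ax": 0, "ay": 0, "az": 0, "gripper": 0},
    {"dx": 0, "dy": 0, "dz": 0.03, "ax": 0, "ay": 0, "az": 0, "gripper": 0},
    {"dx": 0, "dy": 0, "dz": 0, "ax": 0, "ay": 0, "az": 0, "gripper": 0},
    {"dx": 0, "dy": 0, "dz": 0, "ax": 0, "ay": 0, "az": 0, "gripper": 0}
  ]
}}

```text
clock: 26.02
eef_pos: [472.6, 373.7, 66.3]
tool_rot: [3.141, 0.001, -2.948]
force: [0.9, 0.5, -2.4]
width: 20.4
gripper_force: 59.6
```

```bash
python3 -c "
from h import *
im=shot('wrist','w6')"
```

```text
(no output)
```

View pics/w6.png

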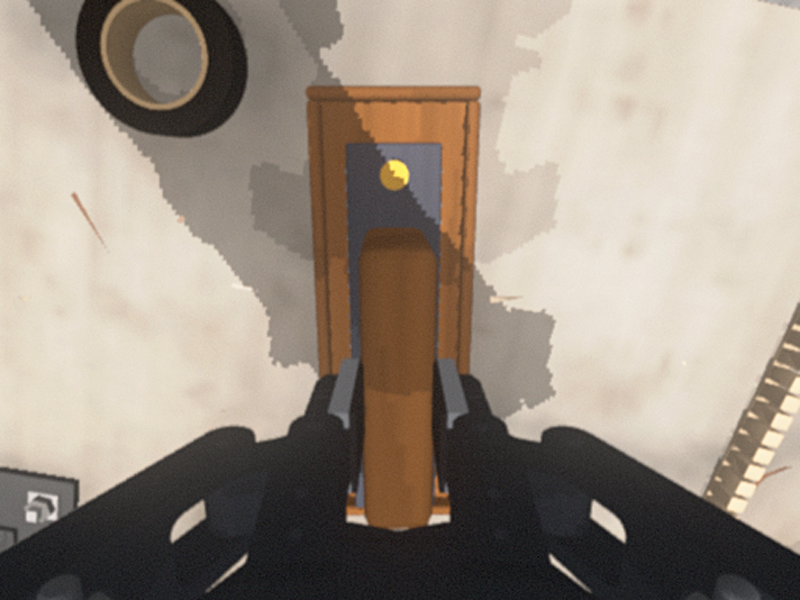

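The till (columns 308–479) and the file (346–441) are now both centred at about column 394. Lower the file.

Emit:
{"api": "step_arm", "payload": {
  "plan": [
    {"dx": 0, "dy": 0, "dz": 0.03, "ax": 0, "ay": 0, "az": 0, "gripper": 0},
    {"dx": 0, "dy": 0, "dz": 0.025, "ax": 0, "ay": 0, "az": 0, "gripper": 0},
    {"dx": 0, "dy": 0, "dz": 0.01, "ax": 0, "ay": 0, "az": 0, "gripper": 0},
    {"dx": 0, "dy": 0, "dz": 0, "ax": 0, "ay": 0, "az": 0, "gripper": 0},
    {"dx": 0, "dy": 0, "dz": 0, "ax": 0, "ay": 0, "az": 0, "gripper": 0}
  ]
}}

```text
clock: 26.7
eef_pos: [472.4, 373.5, 46.4]
tool_rot: [3.141, 0.0, -2.948]
force: [-0.1, -1.0, -3.2]
width: 19.9
gripper_force: 59.6
```

Emit:
{"api": "step_arm", "payload": {
  "plan": [
    {"dx": 0, "dy": 0, "dz": 0.0025, "ax": 0, "ay": 0, "az": 0, "gripper": 0},
    {"dx": 0, "dy": 0, "dz": 0, "ax": 0, "ay": 0, "az": 0, "gripper": 0},
    {"dx": 0, "dy": 0, "dz": 0, "ax": 0, "ay": 0, "az": 0, "gripper": 0}
  ]
}}

```text
clock: 27.08
eef_pos: [472.4, 373.5, 46.0]
tool_rot: [3.141, 0.0, -2.948]
force: [-1.3, -0.4, 2.2]
width: 20.1
gripper_force: 60.1
```

Emit:
{"api": "step_arm", "payload": {
  "plan": [
    {"dx": 0, "dy": 0, "dz": 0, "ax": 0, "ay": 0, "az": 0, "gripper": 0.35},
    {"dx": 0, "dy": 0, "dz": 0, "ax": 0, "ay": 0, "az": 0, "gripper": 0.6},
    {"dx": 0, "dy": 0, "dz": 0, "ax": 0, "ay": 0, "az": 0, "gripper": 0.6},
    {"dx": 0, "dy": 0, "dz": 0, "ax": 0, "ay": 0, "az": 0, "gripper": 0.6},
    {"dx": 0, "dy": 0, "dz": 0, "ax": 0, "ay": 0, "az": 0, "gripper": 0.6},
    {"dx": 0, "dy": 0, "dz": -0.03, "ax": 0, "ay": 0, "az": 0, "gripper": 0.6},
    {"dx": 0, "dy": 0, "dz": -0.1, "ax": 0, "ay": 0, "az": 0, "gripper": 0.6},
    {"dx": 0, "dy": 0, "dz": -0.1, "ax": 0, "ay": 0, "az": 0, "gripper": 0.6},
    {"dx": 0, "dy": 0, "dz": -0.1, "ax": 0, "ay": 0, "az": 0, "gripper": 0.6},
    {"dx": 0, "dy": 0, "dz": 0, "ax": 0, "ay": 0, "az": 0, "gripper": 0.6},
    {"dx": 0, "dy": 0, "dz": 0, "ax": 0, "ay": 0, "az": 0, "gripper": 0.6}
  ]
}}

```text
clock: 28.45
eef_pos: [472.0, 373.1, 144.6]
tool_rot: [-3.141, -0.001, -2.948]
force: [0.2, -0.2, -0.3]
width: 51.2
gripper_force: 0.0
```

```bash
python3 -c "
from h import *
im=shot('wrist','w7')"
```

```text
(no output)
```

View pics/w7.png

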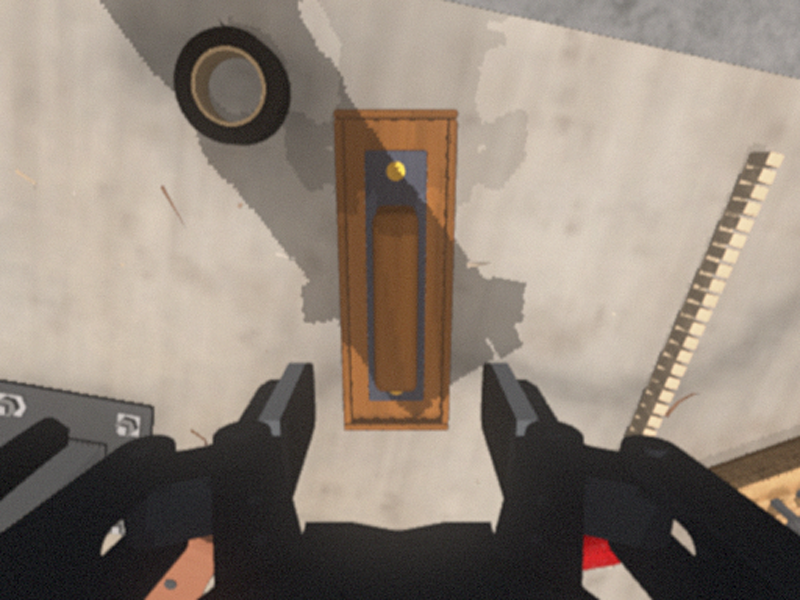

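The file lies flat and centred in the till (file rows 150–400, till rows 110–428), and the gripper is clear of it.

```bash
python3 -c "
from cell import ctrl
print(ctrl.finish_job())"
```

```text
the job is handed in; nothing more can be done
None
```

I made three strokes over the plate at roughly 4 to 9 N, above the 6 N aim at times, and lifted the file clear before each return. The file now lies flat and centred in the till, the gripper is clear, and the job is handed in; no verdict came back, and I did not measure the shoe's position.

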